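Tare, brew, time: start a double shot

TASK

An espresso cup stands ready on the bench scale: start a timed double shot. Using a fingertip and pressing lightly, first press the scale's round tare key well down and let it come up, then press the large round double-shot key of the brew pad right down (it stays down), and last press the scale's oblong timer key well down and let it come up. Press no other key and press none of these out of turn; nothing is to be picked up, and the scale, the cup on it, and the tamper, spoon and milk jug beside them stay where they are.

Things in the scene. Friction and masses are not known exactly. Their poses are not given: they have to be found in the camera images.
- scale: Low black bench scale, 200 mm along its x, 170 mm along its y, standing loose on the counter, about 1.6 kg. Origin under its centre on the counter, z up. Its front strip (its -x side, facing the robot, top 24 mm above the counter, 68 mm deep) carries the tare key at +y (left seen from the robot) and the timer key at -y, with a small display between them; the rest is a steel weighing plate (top at 30 mm) with the cup on it.
- tare_top (a point): Centre of the top of the tare key: grey round key, 30 mm across, top 36 mm above the counter when up. At (-66, +52) mm in the scale's frame. The key moves straight down 8 mm; its axes are the scale's.
- tare (a joint): Travel of the tare key in m: 0 up, 0.008 fully down; it registers beyond 0.004. A spring (about 1.4 N at first, 5 N at half travel, 8.6 N fully down) lifts it again when let go. More than 25 N is too hard.
- timer_top (a point): Centre of the top of the timer key: grey oblong key, 22 mm along the scale's x and 42 mm along its y, top 36 mm above the counter when up. At (-66, -52) mm in the scale's frame.
- timer (a joint): Travel of the timer key in m: 0 up, 0.008 fully down; it registers beyond 0.004. Springs back like the tare key; more than 25 N is too hard.
- brew_pad: Brew pad screwed to the counter: black box 120 mm along its x, 240 mm along its y, steel face 40 mm above the counter, with three aluminium keys in a row along y. Origin under its centre, z up, -x towards the robot. From +y (left seen from the robot) to -y: single-shot key, double-shot key, flush key.
- double_top (a point): Centre of the top of the double-shot key: the large round one, 40 mm across, in the middle of the row, top 52 mm above the counter when up.
- double (a joint): Travel of the double-shot key in m: 0 up, 0.006 fully down; it registers beyond 0.0045. It moves against about 2.5 N of friction and stays down where it is left; pressed further at the bottom, its sprung cap gives another 4 mm (5 N rising to 11 N) and comes back. More than 25 N is too hard.
- single_top (a point): Centre of the top of the single-shot key (not to be pressed): the small round one, 22 mm across, 68 mm to +y of the double-shot key, 52 mm above the counter.
- single (a joint): Travel of the single-shot key in m: 0 up, 0.006 down; stays down if pressed.
- flush_top (a point): Centre of the top of the flush key (not to be pressed): bar 20 mm along x by 48 mm along y, 70 mm to -y of the double-shot key, 52 mm above the counter.
- flush (a joint): Travel of the flush key in m: 0 up, 0.006 down; stays down if pressed.
- cup: White espresso cup, 68 mm wide at the rim, 55 mm tall, standing on the scale's plate; origin under its centre.
- tamper: Steel coffee tamper standing on its 58 mm foot, 80 mm tall; origin under its centre.
- spoon: Steel spoon, 140 mm long, lying on the counter; origin on its underside.
- milk_jug: Steel milk jug, 84 mm wide, 100 mm tall, with a side handle; origin under its centre.
Not all that is in view belongs to the job. Leave any orange look-alike of the cup alone.

How it is judged:
On the way, in this order (a step that is already met when the one before it is completed fails the run):
1. the tare key is pressed down while the double-shot key is still up (value of joint tare above 0.004 m and value of joint double below 0.002 m), for 0.05 s.
2. the tare key has come up and the double-shot key is pressed down (value of joint tare below 0.0015 m and value of joint double above 0.0045 m), for 0.05 s.
3. the timer key is pressed down, with the double-shot key down (value of joint timer above 0.004 m and value of joint double above 0.0045 m), for 0.05 s.
At the end, for the whole second after the job is handed in: The double-shot key is down (over 4.5 mm), the tare and timer keys are up again (under 1.5 mm), the single-shot and flush keys are up (under 2.5 mm), and scale and cup stand still within 15 mm of where they were, the cup upright on the plate (all of step 2 and value of joint timer below 0.0015 m and value of joint each of single, flush below 0.0025 m and angle between cup's own z axis and vertical below 0.1 rad and z of cup in the frame of scale between 0.026 and 0.034 m and distance of each of cup, scale from where it was at the start of the episode below 0.015 m and linear speed of each of cup, scale below 0.02 m/s); the robot touches nothing.
It fails at once if the timer key is pressed (over 2.5 mm) before the double-shot key is down (value of joint timer above 0.0025 m and value of joint double below 0.004 m).
It fails at once if the tare key is pressed (over 2.5 mm) once the double-shot key is down (value of joint tare above 0.0025 m and value of joint double above 0.004 m).
It fails at once if the single-shot or the flush key is pressed (over 2.5 mm) (value of joint any of single, flush above 0.0025 m).
It fails at once if the robot presses harder than 25 N on the scale or the brew pad or their keys (contact force between any of the fingers, the arm and scale above 25 N or contact force between any of the fingers, the arm and brew_pad above 25 N).
It fails at once if the scale or the cup is shifted or lifted by more than 15 mm, the cup tipped, or the tamper, spoon or milk jug moved by more than 20 mm (distance of any of scale, cup from where it was at the start of the episode above 0.015 m or angle between cup's own z axis and vertical above 0.3 rad or distance of any of tamper, spoon, milk_jug from where it was at the start of the episode above 0.02 m).
It also fails if it takes over 58 s, if anything falls off the work surface, if the arm or the gripper's body presses on something with over 40 N, if the wrist force passes 120 N, or if a joint passes its speed limit or range.

ROBOT

A 7-joint arm with a two-finger parallel gripper is mounted at the origin on the work surface. World frame = base frame: x ahead of the robot, y to its left, z up, the work surface at z = 0. Lengths are in m, angles in rad, forces in N, time in s.
With the tool pointing down it reaches from about 0.425 to 0.925 m from the base axis. Payload 6.8 kg.
Tool frame: the origin (TCP) lies at the very end of the fingers, on their centre line; the grasp point (between the pads) lies 19 mm behind it; z points along the fingers, y is the line along which they close (so a half turn about z gives the same grasp; the last joint's range is limited). The gripper opens to 85 mm and grips with 20 to 120 N. Pads are 22 mm wide; open, the fingers measure 114 mm over their backs; the gripper's body (76 mm by 85 mm) begins 54 mm behind the grasp point. The pads swing forward as they close: fully open they stand 13 mm farther back than shut.
Start: joints at [-1.362, 0.477, 0.022, 1.555, -0.011, 1.109, -0.083], TCP at [0.21, 0.641, 0.231] pointing down, gripper open.
Joint ranges: [-2.96, 2.96], [-0.34, 2.1], [-1.41, 1.46], [0.24, 2.44], [-1.37, 4.51], [0.17, 1.92], [-2.96, 2.96]. Speed limits (rad/s): [2.39, 2.39, 3.14, 3.14, 3.14, 3.14, 3.14].

INTERFACE

Orientations are given as a unit quaternion [w, x, y, z].
In Python, from station import get_obs, read_camera, hand_in gives the robot as it stands.
- The arm moves only by the tool arm_command, never from a script. Its argument "commands" is one flat list of numbers, 7 for each row, row after row: the shift along the tool's x, y, z in m, then the turn, a rotation vector about the tool's x, y, z in degrees, then the opening, from 0 (shut) to 1 (fully open). In form: [tx, ty, tz, rx, ry, rz, fingers, tx, ty, tz, rx, ry, rz, fingers, ...]. A call has 1 to 8 rows; each row is the pose to reach, as a shift and turn from the pose commanded when the call began, along the tool's axes at that moment; what a row does not reach only later rows make up. A row lasts 1/10 s, in which the tool goes at most 50 mm and 8.59 degrees, less where a joint would pass 70% of its speed; a pose out of reach is approached as far as the arm can. A call with a gripper value outside its range is refused whole. The fingers move at their own pace and stop on an object; "force" is the grip in N (left out, the last holds). Time passes only in rows, so rows that repeat a pose let the fingers close. It gives the time, the measured TCP pose, the force, the opening and the grip force at its end, in the units of the state.
- get_obs(): the state, without advancing time (a new reading comes with each control period).
- read_camera(name): name is "side" or "top" or "wrist"; returns a dict with "img" (400x640x3 uint8, red, green, blue), "camera_matrix" (3x3 intrinsics, pixels), "k1" (the pictures are not rectified: a ray, as slopes to the right and down, at radius r is drawn at 1 + k1 r^2 times it, then the intrinsics apply), "pose" (4x4, takes a point from camera to world coordinates). Camera axes: x right, y down, z forward; pixel columns grow to the right and rows downward; lengths in m; the calibration is good to about 2 mm. A picture is of the moment at which its call begins. There is no depth.
- hand_in(): hands the job in; it is judged then, once.
The state is a dict: "t": time; "q": joint angles; "joint_vel": joint speeds; "joint_torque": joint torques, N m; "eef_pos": TCP position; "tool_rot": TCP orientation; "contact_force": force on the tool from outside, world axes, zero at the start; "torque": the same for the moment, N m; "gripper_width": opening from 0.0 (shut) to 1.0 (fully open); "grasp_force": force on a finger pad.
Only numpy, scipy, OpenCV 4.12 (cv2) and the standard library are available. Lean on these libraries where they do the work, as an engineer would, in place of code of your own. Each camera call takes 0.05 s, during which the arm holds its last target. There are 200 camera calls.

## Working session

There is one attempt and no reset: what is moved stays moved. The work goes in short steps, Python scripts to look and compute and a tool call to move; the robot and the scene stay as the last step left them, time stands still between calls to the robot, and variables do not carry over. Pictures are saved under pics/ and viewed, at most 10 in all, crops included, and the job is handed in when it is done.

Besides the shell and the picture viewer there is one more tool, called after "Request:" as name(argument=value, ...) on one line, values as JSON. arm_command: Moves the arm, as the interface text tells. Its arguments: {"type":"object","properties":{"commands":{"type":"array","items":{"type":"number"}},"force":{"type":"number"}},"required":["commands"]}

```bash
mkdir -p pics
cat > h.py <<'E'
import numpy as np, cv2
from station import get_obs, read_camera
def snap(n,f):
    c=read_camera(n); cv2.imwrite('pics/'+f,c['img'][:,:,::-1]); np.savez('pics/'+f+'.npz',**{k:np.array(v) for k,v in c.items()}); return c
def load(f): return dict(np.load('pics/'+f+'.npz'))
def ray(c,uv,z):
    d=np.array([c['k1'],0,0,0],float)
    p=cv2.undistortPoints(np.array(uv,float).reshape(-1,1,2),c['camera_matrix'],d).reshape(-1,2)
    P=c['pose']; D=np.c_[p,np.ones(len(p))]@P[:3,:3].T; o=P[:3,3]
    return o+D*((z-o[2])/D[:,2])[:,None]
def proj(c,X):
    T=np.linalg.inv(c['pose']); d=np.array([c['k1'],0,0,0],float)
    return cv2.projectPoints(np.array(X,float).reshape(-1,1,3),cv2.Rodrigues(T[:3,:3])[0],T[:3,3],c['camera_matrix'],d)[0].reshape(-1,2)
E
python3 - <<'E'
from h import *
for n in('top','side'):
    c=snap(n,n+'1.png'); print(n,c['pose'].round(3).tolist(),c['k1'])
o=get_obs();print(o['t'],o['eef_pos'],o['tool_rot'],o['contact_force'],o['gripper_width'])
E
```

```text
top [[0.019, -0.989, 0.146, 0.466], [-1.0, -0.018, 0.011, 0.007], [-0.008, -0.146, -0.989, 1.08], [0.0, 0.0, 0.0, 1.0]] -0.08078378096076365
side [[0.938, -0.263, 0.226, 0.456], [-0.347, -0.703, 0.621, -0.486], [-0.004, -0.661, -0.751, 0.64], [0.0, 0.0, 0.0, 1.0]] -0.05180362550659075
0.1 [0.21014611 0.64090157 0.230419  ] [-7.08966954e-05  1.57758514e-01  9.87477378e-01 -8.21386640e-04] [-0.36842429  0.35502831 -0.30213354] 1.004883534673354
```

View pics/top1.png

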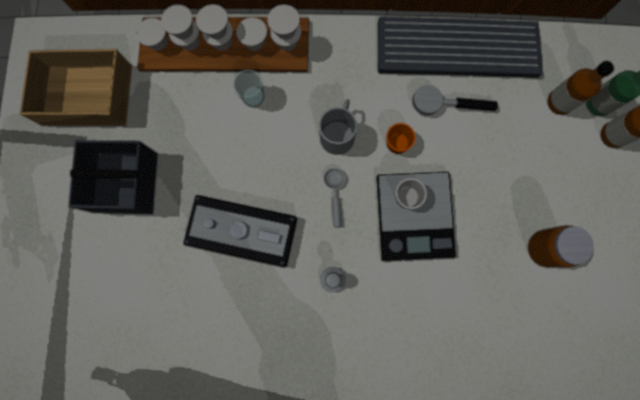

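View pics/side1.png

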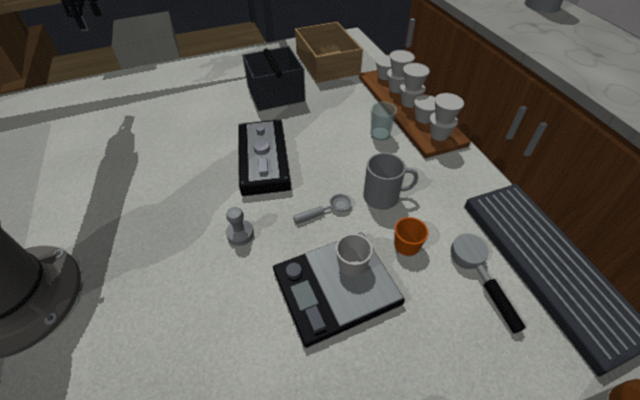

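The top view shows the scale with the tare key at about (396,245) and the timer at (442,243). The brew pad has its double key at (239,230), single at (209,224) and flush at (269,237). The tamper is at (333,279), between the two devices. The side view agrees.

Run:
```python
from h import *
c=load('top1.png'); s=load('side1.png')
def rect(c,x0,y0,x1,y1,th):
    g=cv2.cvtColor(c['img'],cv2.COLOR_RGB2GRAY); m=np.zeros_like(g); m[y0:y1,x0:x1]=(g[y0:y1,x0:x1]<th)*255
    k=max(cv2.findContours(m,0,2)[0],key=cv2.contourArea); return cv2.minAreaRect(cv2.convexHull(k))
for n,b,z in (('scale',(365,165,465,268),.024),('pad',(178,190,305,272),.04)):
    r=rect(c,*b,60); p=ray(c,cv2.boxPoints(r),z); print(n,r,p.round(4).tolist(),'sides',np.linalg.norm(p[0]-p[1]),np.linalg.norm(p[1]-p[2]),'ctr',p.mean(0))
for n,t,z in (('tare',(396,245),.036),('timer',(442,243),.036),('double',(239,230),.052),('single',(209,224),.052),('flush',(269,237),.052),('tamper',(333,280),.08)):
    print(n,ray(c,[t],z).round(4))
for n,t,z in (('tare',(293,269),.036),('timer',(313,317),.036),('double',(262,146),.052),('single',(261,130),.052),('flush',(263,165),.052)):
    print('side',n,ray(s,[t],z).round(4))
a=cv2.resize(c['img'][190:290,180:300],None,fx=4,fy=4,interpolation=2);b=cv2.resize(c['img'][165:265,370:460],None,fx=4,fy=4,interpolation=2)
cv2.imwrite('pics/crop.png',np.clip(np.hstack([a,b])[:,:,::-1].astype(float)*1.4,0,255)[:, :800])
```

```text
scale ((416.1446228027344, 216.1030731201172), (86.31134796142578, 75.49468994140625), 86.8201675415039) [[0.6819, -0.0944, 0.024], [0.6952, -0.2691, 0.024], [0.4973, -0.2763, 0.024], [0.4853, -0.1061, 0.024]] sides 0.1751229796974816 0.19802881683982795 ctr [ 0.58993135 -0.18646382  0.024     ]
pad ((240.55291748046875, 230.5117645263672), (106.29593658447266, 52.60563659667969), 12.528807640075684) [[0.5126, 0.3378, 0.04], [0.6295, 0.3187, 0.04], [0.5814, 0.081, 0.04], [0.467, 0.1031, 0.04]] sides 0.11843446211534334 0.24253859912016754 ctr [0.54765076 0.2101497  0.04      ]
tare [[ 0.5217 -0.1384  0.036 ]]
timer [[ 0.5278 -0.2415  0.036 ]]
double [[0.5473 0.2102 0.052 ]]
single [[0.5592 0.278  0.052 ]]
flush [[0.5332 0.1431 0.052 ]]
tamper [[0.4431 0.0008 0.08  ]]
side tare [[ 0.5241 -0.141   0.036 ]]
side timer [[ 0.5282 -0.2426  0.036 ]]
side double [[0.553  0.2037 0.052 ]]
side single [[0.5659 0.2658 0.052 ]]
side flush [[0.5388 0.1371 0.052 ]][ WARN:0@0.224] global loadsave.cpp:1063 imwrite_ Unsupported depth image for selected encoder is fallbacked to CV_8U.
```

View pics/crop.png

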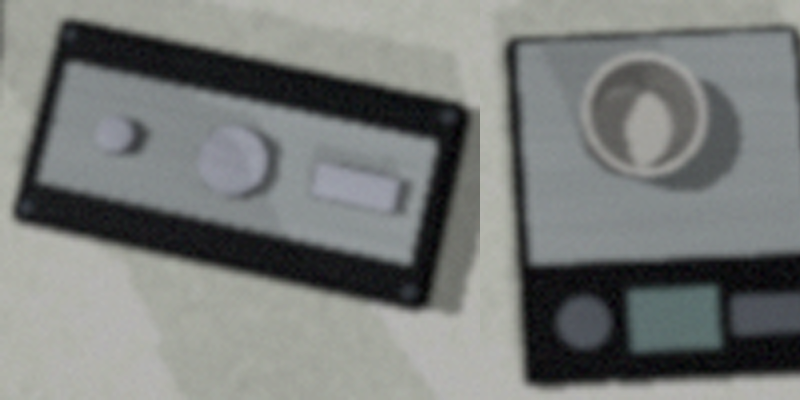

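Top and side views agree to a few mm for the scale, and the spacings check out (tare–timer 103 mm against 104, key to key 69 mm against 68 and 70). I'll move in with the fingers shut and turned to the scale's heading.

Request:
arm_command(commands=[-0.33, -0.2, 0.03, 0, 0, -21.5, 0, -0.33, -0.2, 0.03, 0, 0, -21.5, 0, -0.33, -0.2, 0.03, 0, 0, -21.5, 0, -0.33, -0.2, 0.03, 0, 0, -21.5, 0, -0.33, -0.2, 0.03, 0, 0, -21.5, 0, -0.33, -0.2, 0.03, 0, 0, -21.5, 0, -0.33, -0.2, 0.03, 0, 0, -21.5, 0, -0.33, -0.2, 0.03, 0, 0, -21.5, 0], force=30)

```text
t: 0.9
eef_pos: [0.4635, 0.3449, 0.2009]
tool_rot: [0.0, -0.028, 1.0, -0.001]
contact_force: [0.5, 0.5, -0.2]
gripper_width: 0.002
grasp_force: 0.0
```

Request:
arm_command(commands=[-0.03, -0.38, 0.03, 0, 0, 0, 0, -0.03, -0.38, 0.03, 0, 0, 0, 0, -0.03, -0.38, 0.03, 0, 0, 0, 0, -0.03, -0.38, 0.03, 0, 0, 0, 0, -0.03, -0.38, 0.03, 0, 0, 0, 0, -0.03, -0.38, 0.03, 0, 0, 0, 0, -0.03, -0.38, 0.03, 0, 0, 0, 0, -0.03, -0.38, 0.03, 0, 0, 0, 0])

```text
t: 1.7
eef_pos: [0.5132, -0.0332, 0.171]
tool_rot: [-0.0, -0.027, 1.0, -0.001]
contact_force: [-0.4, -0.3, 0.2]
gripper_width: 0.001
grasp_force: 0.0
```

Request:
arm_command(commands=[-0.001, -0.106, 0.07, 0, 0, 0, 0, -0.001, -0.106, 0.07, 0, 0, 0, 0, -0.001, -0.106, 0.07, 0, 0, 0, 0, -0.001, -0.106, 0.07, 0, 0, 0, 0, -0.001, -0.106, 0.07, 0, 0, 0, 0])

```text
t: 2.2
eef_pos: [0.5205, -0.1348, 0.1008]
tool_rot: [-0.001, -0.029, 1.0, 0.0]
contact_force: [-0.3, 0.2, 0.4]
gripper_width: -0.0
grasp_force: 0.0
```

Run:
```python
from h import *
o=get_obs();print(o['t'],o['eef_pos'],o['tool_rot'],o['contact_force'],o['gripper_width'])
a=snap('wrist','w1.png');b=snap('side','s2.png')
cv2.imwrite('pics/ws.png',np.vstack([cv2.resize(a['img'],(480,300)),cv2.resize(b['img'][150:350,200:440],(360*4//3,300*4//3))[:300]])[:,:,::-1])
```

```text
2.2 [ 0.5204565  -0.13484369  0.10084972] [-6.41257884e-04 -2.86678352e-02  9.99588771e-01  1.81644928e-04] [-0.28048176  0.16139743  0.37695192] -0.00025211240110996694
```

View pics/ws.png

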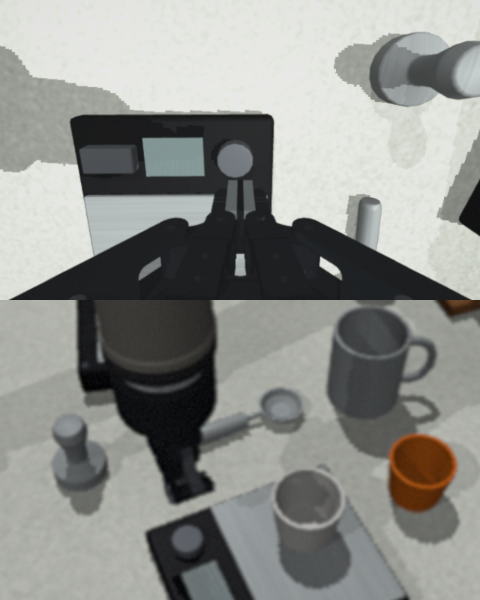

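The wrist view shows the tare key at full-image (313,211) and the timer key at (144,213), with the fingers above the tare key. The side view shows the fingers still well above the scale.

Run:
```python
from h import *
c=load('w1.png'); g=cv2.cvtColor(c['img'],cv2.COLOR_RGB2GRAY)
for n,(x,y) in (('tare',(314,206)),('timer',(144,211))):
    t=int(g[y,x]); m=cv2.inRange(g,t-20,t+20); k,l,st,ce=cv2.connectedComponentsWithStats(m); i=l[y,x]
    print(n,st[i],ce[i],ray(c,[ce[i]],.036).round(4))
print(ray(c,[(314,211),(144,208)],.036), proj(c,[[.522,-.139,.036],[.528,-.242,.036]]))
```

```text
tare [ 291  192   46   44 1579] [313.26725776 213.50601647] [[ 0.5219 -0.1388  0.036 ]]
timer [ 106  194   73   37 2510] [142.35816733 212.05378486] [[ 0.5269 -0.2427  0.036 ]]
[[ 0.52024854 -0.13841739  0.036     ]
 [ 0.52418909 -0.24151977  0.036     ]] [[312.90035834 213.65600337]
 [143.67834467 213.89273693]]
```

The wrist measurement agrees within 1 mm. I'll descend close, then press.

Request:
arm_command(commands=[0, 0, 0.02, 0, 0, 0, 0, 0, 0, 0.04, 0, 0, 0, 0, 0, 0, 0.056, 0, 0, 0, 0, 0, 0, 0.056, 0, 0, 0, 0, 0, 0, 0.056, 0, 0, 0, 0])

```text
t: 2.8
eef_pos: [0.5214, -0.1337, 0.046]
tool_rot: [0.0, -0.03, 1.0, 0.0]
contact_force: [0.2, 0.2, 0.0]
gripper_width: 0.0
grasp_force: 0.0
```

Request:
arm_command(commands=[-0.001, -0.005, 0.004, 0, 0, 0, 0, -0.001, -0.005, 0.009, 0, 0, 0, 0, -0.001, -0.005, 0.012, 0, 0, 0, 0, -0.001, -0.005, 0.014, 0, 0, 0, 0, -0.001, -0.005, 0.016, 0, 0, 0, 0, -0.001, -0.005, 0.0165, 0, 0, 0, 0, -0.001, -0.005, 0.0165, 0, 0, 0, 0])

```text
t: 3.5
eef_pos: [0.5229, -0.1402, 0.0294]
tool_rot: [0.001, -0.029, 1.0, -0.0]
contact_force: [-0.2, -1.6, 7.9]
gripper_width: -0.003
grasp_force: 3.6
```

Tare reads 7.9 N at z = 29.4 mm, so it is about 6.6–7 mm down. Next I lift and move to the double key.

Request:
arm_command(commands=[0, 0, 0, 0, 0, 0, 0, 0, 0, -0.02, 0, 0, 0, 0, 0, 0, -0.06, 0, 0, 0, 0, 0, 0, -0.11, 0, 0, 0, 0, 0, 0, -0.11, 0, 0, 0, 0])

```text
t: 4.0
eef_pos: [0.5259, -0.1406, 0.1446]
tool_rot: [0.005, -0.029, 1.0, -0.001]
contact_force: [0.3, -0.4, -0.4]
gripper_width: 0.002
grasp_force: 0.0
```

Request:
arm_command(commands=[-0.03, 0.34, 0, 0, 0, 14, 0, -0.03, 0.34, 0, 0, 0, 14, 0, -0.03, 0.34, 0, 0, 0, 14, 0, -0.03, 0.34, 0, 0, 0, 14, 0, -0.03, 0.34, 0, 0, 0, 14, 0, -0.03, 0.34, 0, 0, 0, 14, 0, -0.03, 0.34, 0, 0, 0, 14, 0, -0.03, 0.34, 0, 0, 0, 14, 0])

```text
t: 4.8
eef_pos: [0.5307, 0.2102, 0.1382]
tool_rot: [-0.001, 0.087, 0.996, 0.002]
contact_force: [0.0, -0.1, -0.6]
gripper_width: -0.002
grasp_force: 0.0
```

Run:
```python
from h import *
a=snap('wrist','w2.png');cv2.imwrite('pics/t2.png',snap('top','t3.png')['img'][:,:,::-1])
o=get_obs();print(o['t'],o['eef_pos'],o['tool_rot'],o['contact_force'])
print(proj(a,[[.548,.209,.052],[.560,.276,.052],[.534,.142,.052]]))
```

```text
4.9 [0.53139746 0.20259464 0.13809818] [-6.34549643e-04  9.13154415e-02  9.95821768e-01 -3.05960748e-04] [ 0.16340257 -0.7475183  -0.10808159]
[[322.2834977  225.49411108]
 [422.15343878 225.65048491]
 [221.53829125 222.72401022]]
```

View pics/w2.png

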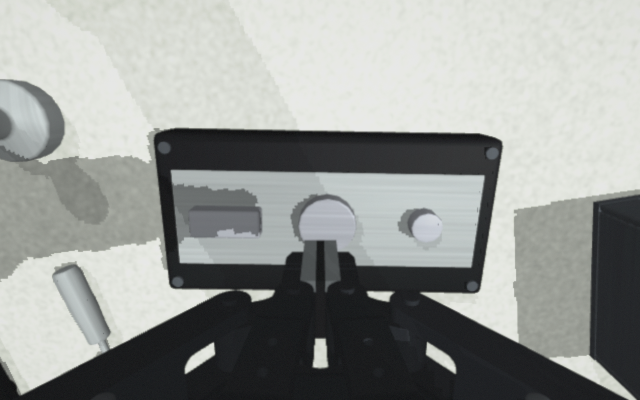

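The wrist view shows the double key at (327,222), single at (426,228) and flush at (226,221). That is about 3 mm to +y of my estimate, so I use (0.548, 0.211). The fingers are still short of it in x.

Request:
arm_command(commands=[-0.015, 0.01, 0, 0, 0, 0, 0, -0.015, 0.01, 0.03, 0, 0, 0, 0, -0.015, 0.01, 0.06, 0, 0, 0, 0, -0.015, 0.01, 0.072, 0, 0, 0, 0, -0.015, 0.01, 0.072, 0, 0, 0, 0, -0.015, 0.01, 0.072, 0, 0, 0, 0])

```text
t: 5.5
eef_pos: [0.5494, 0.2077, 0.0675]
tool_rot: [0.0, 0.093, 0.996, -0.0]
contact_force: [0.2, -0.4, -0.0]
gripper_width: -0.001
grasp_force: 0.0
```

Request:
arm_command(commands=[0.001, 0.003, 0.01, 0, 0, 0, 0, 0.001, 0.003, 0.014, 0, 0, 0, 0, 0.001, 0.003, 0.017, 0, 0, 0, 0, 0.001, 0.003, 0.019, 0, 0, 0, 0, 0.001, 0.003, 0.021, 0, 0, 0, 0, 0.001, 0.003, 0.023, 0, 0, 0, 0, 0.001, 0.003, 0.023, 0, 0, 0, 0])

```text
t: 6.2
eef_pos: [0.5486, 0.2123, 0.0443]
tool_rot: [0.0, 0.093, 0.996, 0.0]
contact_force: [-1.8, 1.6, 7.3]
gripper_width: 0.005
grasp_force: 3.9
```

7.3 N at z = 44.3 mm means the key is at the bottom and into its sprung cap. I lift and head to the timer.

Request:
arm_command(commands=[0, 0, 0, 0, 0, 0, 0, 0, 0, -0.02, 0, 0, 0, 0, 0, 0, -0.06, 0, 0, 0, 0, 0, 0, -0.105, 0, 0, 0, 0, 0, 0, -0.105, 0, 0, 0, 0])

```text
t: 6.7
eef_pos: [0.5523, 0.2124, 0.1546]
tool_rot: [0.004, 0.093, 0.996, 0.003]
contact_force: [0.7, 0.2, 1.2]
gripper_width: -0.001
grasp_force: 0.0
```

Request:
arm_command(commands=[-0.045, -0.32, 0, 0, 0, -14, 0, -0.045, -0.32, 0, 0, 0, -14, 0, -0.045, -0.32, 0, 0, 0, -14, 0, -0.045, -0.32, 0, 0, 0, -14, 0, -0.045, -0.32, 0, 0, 0, -14, 0, -0.045, -0.32, 0, 0, 0, -14, 0, -0.045, -0.32, 0, 0, 0, -14, 0, -0.045, -0.32, 0, 0, 0, -14, 0])

```text
t: 7.5
eef_pos: [0.5323, -0.1167, 0.1485]
tool_rot: [-0.0, -0.025, 1.0, -0.001]
contact_force: [0.3, 0.1, -0.1]
gripper_width: -0.003
grasp_force: 0.0
```

Request:
arm_command(commands=[0.012, -0.125, 0, 0, 0, 0, 0, 0.012, -0.125, 0.02, 0, 0, 0, 0, 0.012, -0.125, 0.04, 0, 0, 0, 0, 0.012, -0.125, 0.05, 0, 0, 0, 0, 0.012, -0.125, 0.05, 0, 0, 0, 0, 0.012, -0.125, 0.05, 0, 0, 0, 0])

```text
t: 8.1
eef_pos: [0.5294, -0.2345, 0.0987]
tool_rot: [-0.0, -0.031, 1.0, 0.001]
contact_force: [-0.2, 0.5, 1.4]
gripper_width: 0.002
grasp_force: 0.0
```

Run:
```python
from h import *
a=snap('wrist','w4.png');b=snap('side','s4.png')
o=get_obs();print(o['t'],o['eef_pos'],o['tool_rot'],o['contact_force'])
print(proj(a,[[.5272,-.2423,.036],[.522,-.139,.036]]))
cv2.imwrite('pics/ws4.png',np.vstack([cv2.resize(a['img'],(480,300)),cv2.resize(b['img'][90:240,200:440],(480,300))])[:,:,::-1])
```

```text
8.2 [ 0.52997122 -0.2347963   0.09953671] [ 6.98667225e-04 -3.06689440e-02  9.99529326e-01  2.31413972e-04] [0.17186839 0.48059316 0.18140604]
[[307.03602675 208.45480724]
 [478.70390383 210.22348244]]
```

View pics/ws4.png

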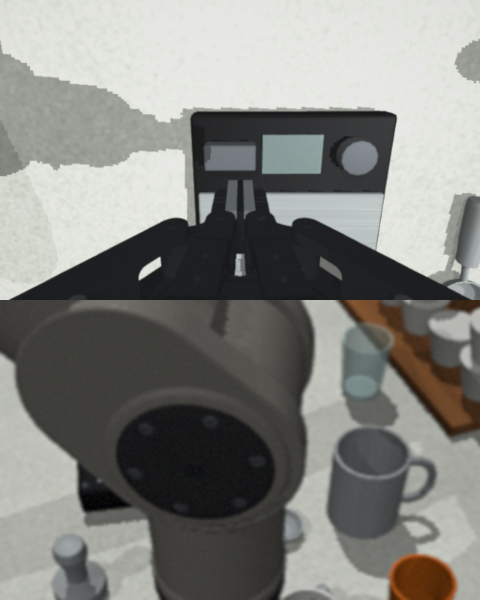

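The wrist view shows the timer at (308,210) and tare at (480,209), as predicted, so the scale has not moved. I go 3 mm back and 7.5 mm to -y, then down.

Request:
arm_command(commands=[0.003, -0.007, 0.02, 0, 0, 0, 0, 0.003, -0.007, 0.04, 0, 0, 0, 0, 0.003, -0.007, 0.054, 0, 0, 0, 0, 0.003, -0.007, 0.054, 0, 0, 0, 0, 0.003, -0.007, 0.054, 0, 0, 0, 0])

```text
t: 8.7
eef_pos: [0.5268, -0.2433, 0.0453]
tool_rot: [0.0, -0.03, 1.0, 0.0]
contact_force: [-0.6, -0.4, 0.4]
gripper_width: -0.002
grasp_force: 0.0
```

Request:
arm_command(commands=[0, 0, 0.004, 0, 0, 0, 0, 0, 0, 0.009, 0, 0, 0, 0, 0, 0, 0.012, 0, 0, 0, 0, 0, 0, 0.014, 0, 0, 0, 0, 0, 0, 0.016, 0, 0, 0, 0, 0, 0, 0.016, 0, 0, 0, 0, 0, 0, 0.016, 0, 0, 0, 0])

```text
t: 9.4
eef_pos: [0.5269, -0.2439, 0.0295]
tool_rot: [0.001, -0.029, 1.0, -0.0]
contact_force: [-0.8, 0.6, 7.6]
gripper_width: -0.003
grasp_force: 3.6
```

Request:
arm_command(commands=[0, 0, 0, 0, 0, 0, 0, 0, 0, -0.02, 0, 0, 0, 0, 0, 0, -0.06, 0, 0, 0, 0, 0, 0, -0.11, 0, 0, 0, 0, 0, 0, -0.15, 0, 0, 0, 0, 0, 0, -0.15, 0, 0, 0, 0, 0, 0, -0.15, 0, 0, 0, 0])

```text
t: 10.1
eef_pos: [0.5265, -0.2439, 0.1795]
tool_rot: [0.001, -0.029, 1.0, -0.0]
contact_force: [-0.4, 1.3, -1.7]
gripper_width: 0.002
grasp_force: 0.0
```

Run:
```python
from h import *
a=snap('wrist','w5.png');b=snap('top','t5.png')
o=get_obs();print(o['t'],o['eef_pos'],o['contact_force'])
x=load('top1.png')
f=lambda i:cv2.resize(i[190:270,180:300],(360,240),interpolation=2)
cv2.imwrite('pics/f.png',np.vstack([np.hstack([f(x['img']),f(b['img'])]),cv2.resize(a['img'],(720,360))[:, :]])[:600,:,::-1])
```

```text
10.2 [ 0.52522609 -0.2432946   0.177408  ] [-0.35968776  0.29526082 -0.15045085]
```

View pics/f.png

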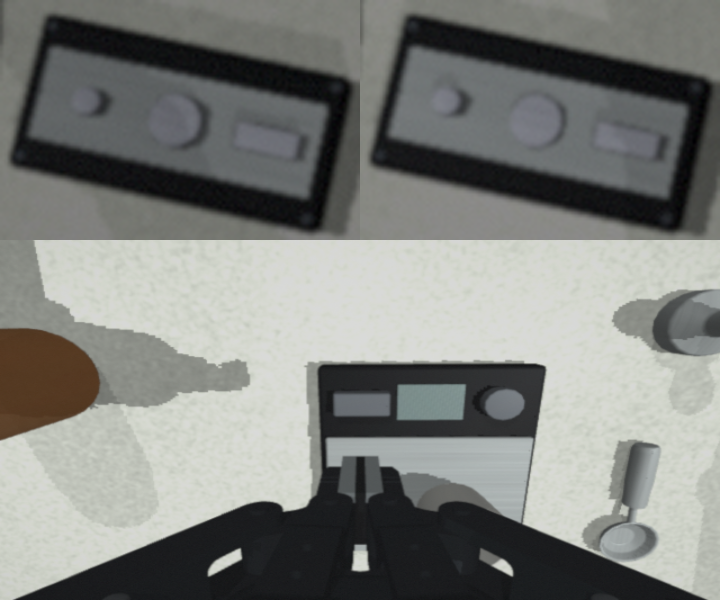

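The pad crops (before on the left, now on the right) show that the double key at (537,120) has lost its shadow, so it is down. Single and flush look unchanged. Below, the timer (360,403) and tare (500,403) keys are up and the arm is clear.

```bash
python3 -c "from station import hand_in; print(hand_in())"
```

```text
the job is handed in; nothing more can be done
None
```

I pressed the tare, double-shot and timer keys in that order, each at under 8 N. The last images show the double-shot key down and the other keys up. The job is handed in, but no verdict came back.

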